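Hand over an order at the chocolate counter

ROBOT

A 6-joint arm with a two-finger parallel gripper is mounted at the origin on the work surface. World frame = base frame: x ahead of the robot, y to its left, z up, the work surface at z = 0. Lengths are in mm, angles in rad, forces in N, time in s.
With the tool pointing down it reaches from about 350 to 875 mm from the base axis. Payload 4.2 kg.
Tool frame: the origin (TCP) lies between the finger pads, 19 mm behind the fingertips; this is the grasp point; z points along the fingers, y is the line along which they close (so a half turn about z gives the same grasp; the last joint's range is limited). The gripper opens to 85 mm and grips with 20 to 120 N. Pads are 22 mm wide; open, the fingers measure 114 mm over their backs; the gripper's body (76 mm by 85 mm) begins 54 mm behind the grasp point. The pads swing forward as they close: fully open they stand 13 mm farther back than shut.
Start: joints at [-1.088, 0.385, 0.008, 0, -1.194, -0.259], TCP at [138.728, -609.388, 250.012] pointing down, gripper open.
Joint ranges: [-3.14, 3.14], [-1.21, 2.06], [-1.07, 1.41], [-3.16, 2.05], [-2.99, -0.16], [-3.1, 3.1]. Speed limits (rad/s): [2.79, 2.79, 3.14, 3.14, 3.14, 3.14].

INTERFACE

Orientations are given as a unit quaternion [x, y, z, w].
In Python, from bench import arm gives the robot as it stands. The module is installed in compiled form; this text tells all that it offers.
- The arm moves only by the tool move_arm, never from a script. Its arguments are lists of equal length, an entry for each row: "fingers": the finger opening in mm, from 0 to 85.4; "travel": the shift along the tool's x, y, z in mm, a list of three; "dr": the turn, a rotation vector about the tool's x, y, z in rad, a list of three. A call has 1 to 10 rows; each row is the pose to reach, as a shift and turn from the pose commanded when the call began, along the tool's axes at that moment; what a row does not reach only later rows make up. A row lasts 1/10 s, in which the tool goes at most 50 mm and 8.59 degrees, less where a joint would pass 70% of its speed; a pose out of reach is approached as far as the arm can. A call with a gripper value outside its range is refused whole. The fingers move at their own pace and stop on an object; the grip force is fixed at half the most. Time passes only in rows, so rows that repeat a pose let the fingers close. It gives the time, the measured TCP pose, the force, the opening and the grip force at its end, in the units of the state.
- arm.read_state(): the state, without advancing time (a new reading comes with each control period).
- arm.get_image(name): name is "scene" or "top" or "wrist"; returns the picture (420x560x3 uint8, red, green, blue); there is no depth.
- arm.camera_model(name): a dict with "intrinsics" (3x3 intrinsics, pixels), "pose" (4x4, takes a point from camera to world coordinates). Camera axes: x right, y up, looking along -z (the intrinsics and any distortion apply to the point x, -y, -z); pixel columns grow to the right and rows downward; lengths in mm; the calibration is good to about 2 mm. A picture is of the moment at which its call begins: read the wrist's pose just before it. camera_model takes no time and is no camera call; for the wrist camera it gives the pose at the moment of the call.
- arm.job_done(): hands the job in; it is judged then, once.
The state is a dict: "clock": time; "joints": joint angles; "joint_vel": joint speeds; "joint_efforts": joint torques, N m; "position": TCP position; "ee_rot": TCP orientation; "contact_force": force on the tool from outside, world axes, zero at the start; "wrist_torque": the same for the moment, N m; "gripper_width": finger opening in mm; "grasp_force": force on a finger pad.
Only numpy, scipy, OpenCV 4.12 (cv2) and the standard library are available. Lean on these libraries where they do the work, as an engineer would, in place of code of your own. Each camera call takes 0.05 s, during which the arm holds its last target. There are 200 camera calls.

TASK

Draw the tall chocolate bar up out of its slanted slot in the display rack and stand it in the wooden order caddy, lowering it until its foot is at the bottom before you let go. Then ring for the customer: press the plunger of the desk bell under the edge of the glass shelf all the way down to its stop and let it come back up. Leave the other bars, the jar and the tin where they are, and do not push against the glass shelf or its legs.

Things in the scene. Friction and masses are not known exactly. Their poses are not given: they have to be found in the camera images.
- tall_bar: tall chocolate bar: stiff flat carton 12 (x) x 85 (y) x 170 mm (z), brown with a darker band, 150 g. Origin: centre of its foot (12 x 85 end); z runs up the bar, x is normal to its broad faces. Stands in any one of the three rack slots, leaning 25 degrees, top towards the robot; its upper 110 mm stand out of the slot, the upper 65 mm beyond the short bars
- short_bar_a: a short chocolate bar, same look, 12 x 85 x 105 mm, in another slot of the rack, its top about 130 mm above the counter; origin and axes as for the tall bar. Bystander
- short_bar_b: the other short chocolate bar, 12 x 85 x 105 mm, in the remaining slot. Bystander
- rack: display rack, light wood, fixed at the robot's left, base 170 (x) x 125 (y) x 24 mm. Origin: centre of its underside; x away from the robot, z up. Three slots, floor centres at x = 0, 30, 60 mm, 30 mm up; each 15 mm wide, 93 mm long in y, 60 mm deep along the slot, leaning 25 degrees from vertical, top towards -x. Slot boards reach 95 mm up
- caddy: order caddy, fixed: an open wooden box 44 (x) x 120 (y) x 80 mm high, walls 5 mm, on a thin plate 100 x 140 mm. Inside it is 34 (x) x 110 mm (y). Origin: centre of its underside at counter height, z up; the inner floor is 5 mm above. A bar stands in it broad faces towards x and may lean against a wall
- riser: glass riser shelf, fixed at the robot's right, open front turned to the caddy: glass 140 (x) x 240 (y) x 6 mm, underside 180 mm up. Origin: on the counter below the glass's centre; x from the open front to the back (rightward and a bit ahead), z up. Steel posts at x = 55, y = +-110 mm; arms 10 mm deep under the glass at y = +-110 mm. Gift boxes on its back (x above 20 mm), up to 231 mm high
- riser_edge (a point): middle of the lower front edge of the riser's glass (at x = -70 mm, 180 mm above the counter), the open side, turned towards the caddy; the edge runs along the riser's y
- bell: desk bell, fixed: black foot 90 mm across, steel dome 50 mm high, plunger on top. Origin: centre of its underside on the counter; z up. It stands under the front edge of the riser: its plunger's axis is 14 to 22 mm behind the glass's front edge, within 40 mm of the riser's mid-plane
- bell_top (a point): centre of the top of the bell's plunger head, a flat steel disc 22 mm across, 8 mm thick; 74 mm above the counter when up, 66 mm at its stop. The glass is 106 mm straight above it, so come in from the open front, tool pointing down and along the riser's +x, tilted about 40 degrees (35 to 45) from vertical
- bell_plunger (a joint): plunger travel in m: 0 up, 0.008 fully down at its stop. It moves straight down; the spring takes about 2 N to start and 5 N to reach the stop, and pushes it back up by itself
- jar: closed amber glass jar, 66 mm across, 100 mm high, loose, beyond the caddy. Origin: centre of its underside. Bystander
- tin: flat round metal tin, 72 mm across, 45 mm high, loose, near the robot on its left. Origin: centre of its underside. Bystander

How it is judged (in metres and radians):
On the way, in this order (a step that is already met when the one before it is completed fails the run):
1. the tall bar is held and lifted clear of the rack (height (world z) of tall_bar above 0.088 m and contact force between the fingers and tall_bar above 0.3 N), for 0.1 s.
2. the tall bar, still held, has its foot at the bottom of the caddy (x of tall_bar in the frame of caddy between -0.025 and 0.025 m and y of tall_bar in the frame of caddy between -0.03 and 0.03 m and z of tall_bar in the frame of caddy between -0.005 and 0.02 m and angle between tall_bar's own z axis and vertical below 0.6 rad and contact force between the fingers and tall_bar above 0.3 N), for 0.1 s.
3. the tall bar is let go, standing in the caddy (x of tall_bar in the frame of caddy between -0.025 and 0.025 m and y of tall_bar in the frame of caddy between -0.03 and 0.03 m and z of tall_bar in the frame of caddy between -0.005 and 0.02 m and angle between tall_bar's own z axis and vertical below 0.6 rad and contact force between the fingers and tall_bar below 0.05 N), for 0.2 s.
4. the bell's plunger is pressed down to its stop (all of step 3 and value of joint bell_plunger above 0.007 m), for 0.05 s.
At the end, for the whole second after the job is handed in: The tall bar stands at rest, released, in the caddy (foot less than 20 mm above the caddy's underside, within 25 mm in x and 30 mm in y of its centre, leaning less than 34 degrees), and the bell's plunger, having been pressed at least 7 mm of its 8 mm after that, is back up within 1 mm (all of step 3 and value of joint bell_plunger below 0.001 m and linear speed of tall_bar below 0.02 m/s); the robot touches nothing.
It fails at once if a short bar is moved more than 25 mm (distance of any of short_bar_a, short_bar_b from where it was at the start of the episode above 0.025 m).
It fails at once if the jar or the tin is moved more than 20 mm (distance of any of jar, tin from where it was at the start of the episode above 0.02 m).
It fails at once if the glass shelf or its legs are pushed with more than 8 N (contact force between riser and anything else above 8 N).
It also fails if it takes over 66 s, if anything falls off the work surface, if the arm or the gripper's body presses on something with over 40 N, if the wrist force passes 120 N, or if a joint passes its speed limit or range.

## Working session

There is one attempt and no reset: what is moved stays moved. The work goes in short steps, Python scripts to look and compute and a tool call to move; the robot and the scene stay as the last step left them, time stands still between calls to the robot, and variables do not carry over. Pictures are saved under pics/ and viewed, at most 10 in all, crops included, and the job is handed in when it is done.

Besides the shell and the picture viewer there is one more tool, called as name(argument=value, ...), one argument or row to a line, values as JSON. move_arm: Moves the arm, as the interface text tells. Its arguments: {"type":"object","properties":{"fingers":{"type":"array","items":{"type":"number"}},"travel":{"type":"array","items":{"type":"array","items":{"type":"number"}}},"dr":{"type":"array","items":{"type":"array","items":{"type":"number"}}}},"required":["fingers","travel","dr"]}

```bash
mkdir -p pics; cat > h.py <<'E'
import numpy as np, cv2
from scipy.spatial.transform import Rotation as R
from bench import arm
def ray(cm,u,v):
    K=np.array(cm["intrinsics"]);P=np.array(cm["pose"])
    a=np.linalg.solve(K,[u,v,1.]);d=P[:3,:3]@np.array([a[0],-a[1],-a[2]]);return P[:3,3],d/np.linalg.norm(d)
def tri(obs): # [(cm,u,v)]
    A=np.zeros((3,3));b=np.zeros(3);L=[]
    for o in obs:
        c,d=ray(*o);M=np.eye(3)-np.outer(d,d);A+=M;b+=M@c;L.append((M,c))
    p=np.linalg.solve(A,b);return p,[np.linalg.norm(M@(p-c)) for M,c in L]
def atz(cm,u,v,z):
    c,d=ray(cm,u,v);return c+d*(z-c[2])/d[2]
def proj(cm,p):
    K=np.array(cm["intrinsics"]);P=np.array(cm["pose"])
    q=P[:3,:3].T@(np.array(p,float)-P[:3,3]);w=K@np.array([q[0],-q[1],-q[2]]);return w[:2]/w[2]
def goal(p,Rm):
    s=arm.read_state();R0=R.from_quat(s["ee_rot"]);print("travel",np.round(R0.inv().apply(np.array(p)-s["position"]),1),"dr",np.round((R0.inv()*R.from_matrix(Rm)).as_rotvec(),4))
E
python3 - <<'E'
from h import *
s=arm.read_state();print(s)
for n in("scene","top","wrist"):
    im=arm.get_image(n);cm=arm.camera_model(n);print(n,{k:np.round(v,3).tolist() if not isinstance(v,str) else v for k,v in cm.items()})
    cv2.imwrite(f"pics/{n}0.png",cv2.resize(im[:,:,::-1],(800,600),interpolation=cv2.INTER_CUBIC))
E
```

```text
{'clock': 0.0, 'joints': array([-1.08840812e+00,  3.85548535e-01,  6.62000623e-03, -5.08871005e-04,
       -1.19400048e+00, -2.58569391e-01]), 'joint_vel': array([-2.78030723e-04,  2.51571113e-03,  7.63322656e-04, -2.08317515e-03,
        3.77523949e-05,  3.77070208e-04]), 'joint_efforts': array([ 5.48974617e-05, -3.92291451e+01,  1.88400739e+01,  4.18587416e+00,
       -4.58436363e-03,  1.03357553e-05]), 'position': array([ 138.60296432, -608.87520218,  248.92264136]), 'ee_rot': array([-1.11582619e-01,  9.93754560e-01,  1.07961671e-03, -1.65639447e-04]), 'contact_force': array([ 0.27745645, -0.63362691,  0.04775434]), 'wrist_torque': array([-0.0281457 , -0.01951028, -0.0130252 ]), 'grasp_force': 0.0, 'gripper_width': 85.40639688845218}
scene {'intrinsics': [[402.256, 0.0, 280.889], [0.0, 402.256, 208.049], [0.0, 0.0, 1.0]], 'pose': [[0.35, -0.728, 0.589, 1008.259], [0.937, 0.283, -0.207, -184.783], [-0.016, 0.624, 0.781, 762.995], [0.0, 0.0, 0.0, 1.0]]}
top {'intrinsics': [[481.915, 0.0, 284.577], [0.0, 481.915, 207.547], [0.0, 0.0, 1.0]], 'pose': [[0.007, 0.996, -0.088, 413.511], [-1.0, 0.007, 0.004, -4.086], [0.005, 0.088, 0.996, 1331.986], [0.0, 0.0, 0.0, 1.0]]}
wrist {'intrinsics': [[332.558, 0.0, 283.362], [0.0, 332.558, 217.34], [0.0, 0.0, 1.0]], 'pose': [[-0.221, -0.937, -0.271, 71.078], [0.975, -0.212, -0.062, -624.177], [0.001, -0.278, 0.961, 372.742], [0.0, 0.0, 0.0, 1.0]]}
```

View pics/scene0.png

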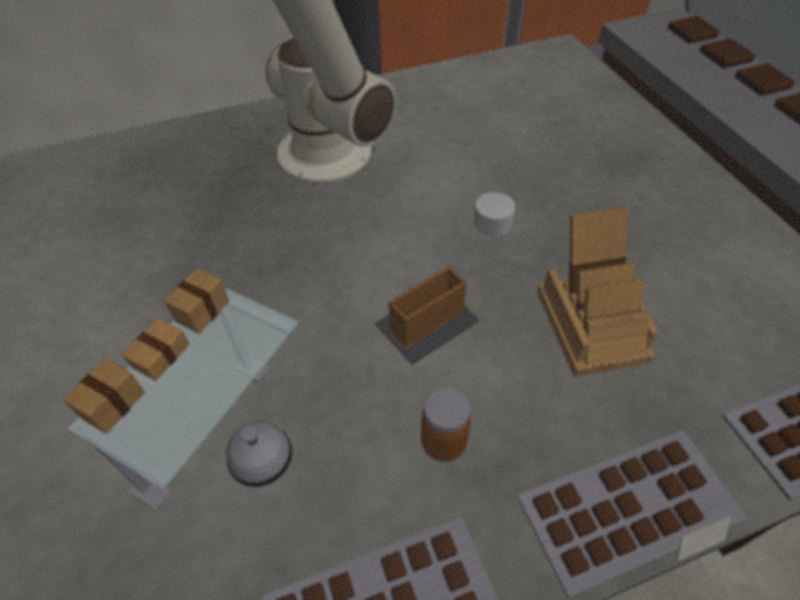

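View pics/top0.png

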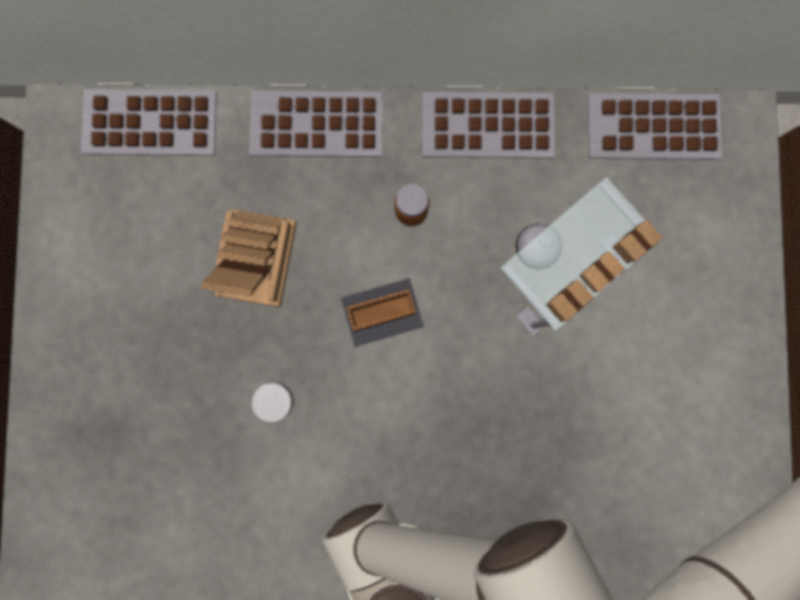

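Tall bar is in the near slot (scene: bar top ~(600,212); top view: ~(205,287) to (255,297)). Caddy centre is at top-view (382,312), bell at (538,245). Next: enlarged crops.

```bash
python3 - <<'E'
from h import *
im={n:cv2.cvtColor(np.mean([arm.get_image(n) for _ in range(3)],0).astype(np.uint8),cv2.COLOR_RGB2BGR) for n in("scene","top")}
np.savez("im.npz",**im)
def tile(n,u,v,w,h,k):
    t=cv2.resize(im[n][v:v+h,u:u+w],None,fx=k,fy=k,interpolation=cv2.INTER_CUBIC)
    t=cv2.convertScaleAbs(t,alpha=1.4,beta=0)
    for i in range(0,w,10): cv2.putText(t,str(u+i),(i*k,8),0,.3,(0,255,255),1);cv2.line(t,(i*k,10),(i*k,14),(0,255,255),1)
    for i in range(10,h,10): cv2.putText(t,str(v+i),(0,i*k+3),0,.3,(0,255,255),1)
    return t
cv2.imwrite("pics/rack.png",np.hstack([tile("scene",370,135,100,130,4),tile("top",130,135,100,130,4)]))
a=np.vstack([tile("scene",262,180,100,75,4),tile("scene",150,275,100,75,4)])
b=np.vstack([tile("top",225,185,100,75,4),tile("top",340,120,100,75,4)])
cv2.imwrite("pics/cb.png",np.hstack([a,b]))
E
```

```text
(no output)
```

View pics/rack.png

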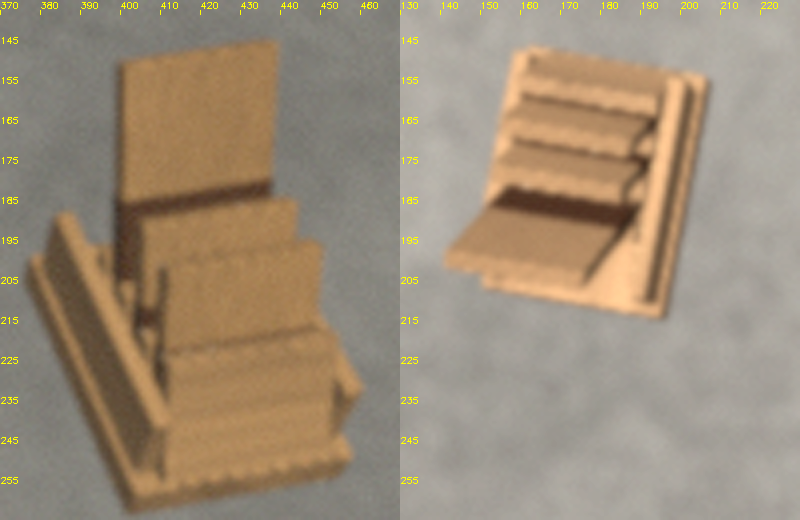

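View pics/cb.png

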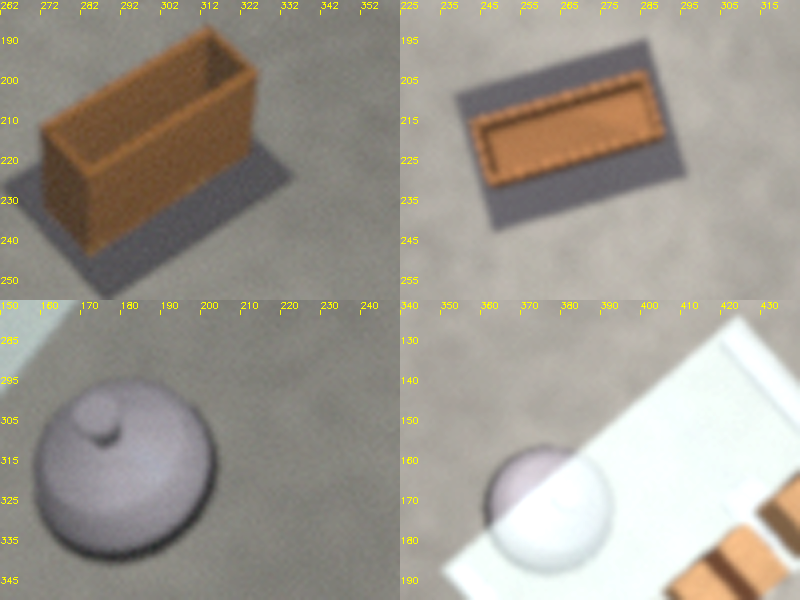

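Rack crop: tall bar's top edge is at scene (400,150.8)–(439.3,145.3) and top (178,201.3)–(141.8,197). Caddy rim corners are clear in both views. Bell plunger is at scene (174.3,302), bell circle centre at top (377,172.4), and the glass front edge runs top (351.3,187)–(424.3,124.3).

```bash
python3 - <<'E'
from h import *
S=arm.camera_model("scene");T=arm.camera_model("top")
np.set_printoptions(precision=1,suppress=True)
def t(n,s,tp):
    p,e=tri([(S,370+s[0]/4,135+s[1]/4),(T,130+(tp[0]-400)/4,135+tp[1]/4)]);print(n,p,np.array(e));return p
L=t("top edge +y",(277,41),(447,248));Rr=t("top edge -y",(120,63),(592,265))
L2=t("band +y",(272,180),(488,207));R2=t("band -y",(120,203),(632,227))
d=L-Rr;print("w",np.linalg.norm(d),"yaw",np.degrees(np.arctan2(-d[0],d[1])));
z=(L+Rr-L2-R2)/2;print("len",np.linalg.norm(z),z/np.linalg.norm(z))
C=[]
for n,s,tp in [("far -y?",(88,173),(648,70)),("near -y",(42,126),(666,135)),("far +y",(258,73),(472,118)),("near +y",(208,27),(491,187))]:
    p,e=tri([(S,262+s[0]/4,180+s[1]/4),(T,225+(tp[0]-400)/4,185+tp[1]/4)]);print(n,p,np.array(e));C.append(p)
C=np.array(C);print("caddy c",C.mean(0),"long",np.linalg.norm(C[2]-C[0]),np.linalg.norm(C[3]-C[1]),"short",np.linalg.norm(C[0]-C[1]))
d=C[2]+C[3]-C[0]-C[1];print("caddy yaw",np.degrees(np.arctan2(-d[0],d[1])))
print("plunger z74",atz(S,174.25,302,74));print("bell circle z5",atz(T,377,172.4,5),"z25",atz(T,377,172.4,25))
a=atz(T,351.3,187,186);b=atz(T,424.3,124.3,186);m=(a+b)/2;d=(a-b)/np.linalg.norm(a-b);print("edge",a,b,m,np.linalg.norm(a-b))
rx=np.array([-d[1],d[0],0]);rx=rx if rx[1]<0 else -rx
for n,p in(("scene",atz(S,174.25,302,74)),("top",atz(T,377,172.4,8))):print(n,"behind edge",(p-m)@rx,"lat",(p-m)@d, "rx",rx,np.degrees(np.arctan2(rx[1],rx[0])))
E
```

```text
top edge +y [537.7 331.3 188.5] [0. 0.]
top edge -y [527.5 243.3 194.5] [0.2 0.2]
band +y [572.1 327.4 118.8] [0.8 0.8]
band -y [560.4 236.8 124.8] [3.1 3.1]
w 88.76525767754143 yaw -6.608652849686645
len 77.5600690729803 [-0.4  0.1  0.9]
far -y? [537.7 -14.8  86.1] [1.1 1.1]
near -y [496.  -26.2  81.5] [1.8 1.8]
far +y [505.6  98.4  82.9] [0.3 0.3]
near +y [461.4  86.7  79.4] [1.3 1.3]
caddy c [500.2  36.   82.4] long 117.72757365581555 118.08494153920145 short 43.51452101188068
caddy yaw 16.438480693497517
plunger z74 [ 626.  -265.1   74. ]
bell circle z5 [ 631.5 -266.8    5. ] z25 [ 628.3 -262.8   25. ]
edge [ 565.9 -168.9  186. ] [ 720.7 -347.1  186. ] [ 643.3 -258.   186. ] 236.03928925321782
scene behind edge 17.751230564605233 lat 6.043822790785844 rx [-0.8 -0.7  0. ] -139.01591652154184
top behind edge 14.645933472335113 lat 1.877298541849226 rx [-0.8 -0.7  0. ] -139.01591652154184
```

```bash
cat >> h.py <<'E'
def rackR(yaw,tilt=25,flip=1):
    y=np.radians(yaw);rx=np.array([np.cos(y),np.sin(y),0]);k=np.array([0,0,1.]);ry=np.cross(k,rx)
    t=np.radians(tilt);ax=-np.sin(t)*rx+np.cos(t)*k   # bar z
    X=-ry*flip;Z=-ax;return np.array([X,np.cross(Z,X),Z]).T,ax,rx
E
python3 - <<'E'
from h import *
goal([440,-100,340],R.from_quat(arm.read_state()["ee_rot"]).as_matrix())
S=arm.camera_model("scene");T=arm.camera_model("top")
for c in ((141.75,197),(178,201.25)): print(atz(T,*c,187))
for c in ((439.25,145.25),(400,150.75)): print(atz(S,*c,187))
E
```

```text
travel [-406.8  429.8  -90. ] dr [-0.  0.  0.]
[537.89955765 331.76715008 187.        ]
[528.36059738 245.09323301 187.        ]
[536.43016509 332.61890657 187.        ]
[521.15761088 248.70507474 187.        ]
```

move_arm(
  fingers=[85,85,85,85,85,85,85,85,85,85],
  travel=[
    [0,0,-50],
    [-20,20,-90],
    [-400,430,-90],
    [-400,430,-90],
    [-400,430,-90],
    [-400,430,-90],
    [-400,430,-90],
    [-400,430,-90],
    [-400,430,-90],
    [-400,430,-90],
  ],
  dr=[
    [0,0,0],
    [0,0,0],
    [0,0,0],
    [0,0,0],
    [0,0,0],
    [0,0,0],
    [0,0,0],
    [0,0,0],
    [0,0,0],
    [0,0,0],
  ],
)

```text
clock: 1.45
position: [354.2, -237.2, 340.5]
ee_rot: [-0.112, 0.994, -0.0, 0.001]
contact_force: [1.3, -0.3, 0.3]
gripper_width: 85.2
grasp_force: 0.0
```

```bash
python3 - <<'E'
from h import *
s=arm.read_state();print(s["position"],s["joints"])
M,ax,rx=rackR(-8.3)
c=np.array([531,289.5,187])-6*(np.cos(np.radians(25))*rx+np.sin(np.radians(25))*np.array([0,0,1]))
print(c,c-170*ax)
goal(c+80*ax,M)
E
```

```text
[ 354.19484432 -237.18807471  340.51072849] [-2.05771659e-01 -2.39678641e-02 -2.77592144e-01  5.27872727e-05
 -1.31568400e+00 -1.14140334e+00]
[525.61911043 290.28498689 184.46429043] [596.71169415 279.91370055  30.39196663]
travel [-252.5  488.6   83.6] dr [ 0.3808 -0.2613 -1.1823]
```

move_arm(
  fingers=[85,85,85,85,85,85,85,60,50,50],
  travel=[
    [-120,200,0],
    [-200,350,0],
    [-250,450,20],
    [-250,480,50],
    [-250,480,70],
    [-252,488,80],
    [-252,488,80],
    [-252,488,80],
    [-252,488,80],
    [-252,488,80],
  ],
  dr=[
    [0.04,-0.03,-0.13],
    [0.08,-0.06,-0.26],
    [0.13,-0.09,-0.39],
    [0.17,-0.11,-0.52],
    [0.21,-0.14,-0.65],
    [0.25,-0.17,-0.78],
    [0.29,-0.2,-0.91],
    [0.34,-0.23,-1.05],
    [0.38,-0.26,-1.18],
    [0.38,-0.26,-1.18],
  ],
)

```text
clock: 2.45
position: [476.9, 239.2, 270.9]
ee_rot: [-0.639, 0.738, -0.163, 0.14]
contact_force: [1.1, 0.4, 0.7]
gripper_width: 50.0
grasp_force: 0.0
```

move_arm(
  fingers=[50,50],
  travel=[
    [0,0,0],
    [0,0,0],
  ],
  dr=[
    [0,0,0],
    [0,0,0],
  ],
)

```text
clock: 2.65
position: [478.0, 239.1, 270.9]
ee_rot: [-0.638, 0.739, -0.163, 0.14]
contact_force: [-1.0, -0.6, 0.1]
gripper_width: 50.0
grasp_force: 0.0
```

```bash
python3 - <<'E'
from h import *
s=arm.read_state();print(s["position"],s["joints"])
M,ax,rx=rackR(-8.3)
c=np.array([525.6,290.3,184.5]);goal(c+80*ax,M)
cm=arm.camera_model("wrist");im=arm.get_image("wrist")
ry=np.cross([0,0,1],rx);n=np.cross(ry,ax)
np.savez("w1.npz",K=cm["intrinsics"],P=cm["pose"])
for a in(-6,6):
  for b in(-42.5,42.5):print(a,b,proj(cm,c+a*n+b*ry))
b=cv2.convertScaleAbs(cv2.cvtColor(im,cv2.COLOR_RGB2BGR),alpha=1.4)
cv2.imwrite("pics/w1.png",cv2.resize(b,(800,600),interpolation=cv2.INTER_CUBIC))
E
```

```text
[478.00653351 239.0985263  270.89246529] [ 0.92435566  0.07389354 -0.60975368  0.56798774 -0.75481318 -1.46369977]
travel [-57.6   0.5  15. ] dr [ 0.0037 -0.0019 -0.0005]
-6 -42.5 [293.45348944 247.44677087]
-6 42.5 [292.68039881 350.65644011]
6 -42.5 [276.34037319 247.48539119]
6 42.5 [277.12433276 350.70293853]
```

View pics/w1.png

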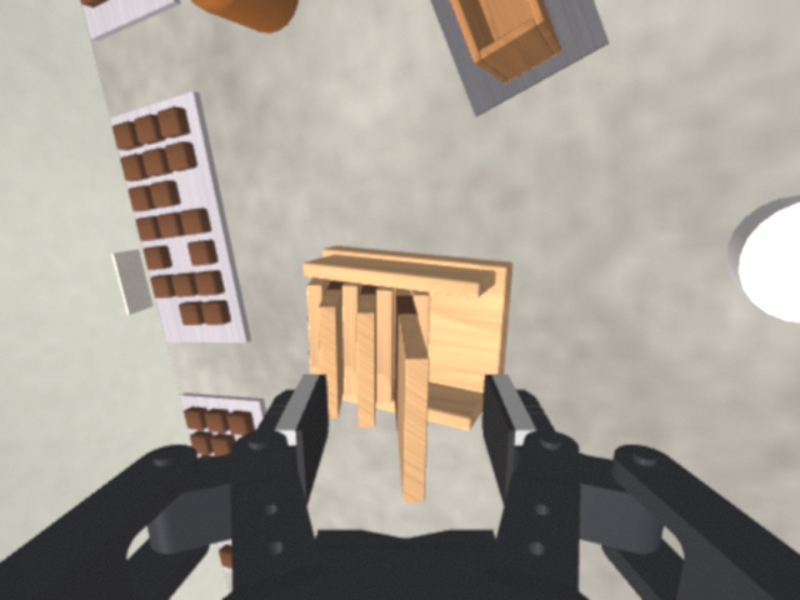

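Wrist view: bar's top face corners at 800-scale (401,357),(428,357),(402,500),(425,500); yaw matches, and the bar sits ~3 mm nearer the robot than estimated. Now I'll approach and grasp.

```bash
python3 - <<'E'
from h import *
M,ax,rx=rackR(-8.3)
c=np.array([525.6,290.3,184.5])-3.3*rx+.8*np.cross([0,0,1],rx);print(c,c-170*ax)
goal(c+80*ax,M);goal(c-35*ax,M)
E
```

```text
[522.45004986 291.56799609 184.5       ] [593.54263357 281.19670975  30.4276762 ]
travel [-59.2   3.9  14. ] dr [ 0.0033 -0.0015 -0.0019]
travel [-59.4   3.5 129. ] dr [ 0.0033 -0.0015 -0.0019]
```

move_arm(
  fingers=[50,50,50,50,50,50,50,50,50,50],
  travel=[
    [-30,2,7],
    [-59,4,14],
    [-59,4,14],
    [-59,4,35],
    [-59,4,60],
    [-59,4,85],
    [-59,4,105],
    [-59,4,120],
    [-59,4,129],
    [-59,4,129],
  ],
  dr=[
    [0,0,0],
    [0,0,0],
    [0.003,-0.001,-0.002],
    [0.003,-0.001,-0.002],
    [0.003,-0.001,-0.002],
    [0.003,-0.001,-0.002],
    [0.003,-0.001,-0.002],
    [0.003,-0.001,-0.002],
    [0.003,-0.001,-0.002],
    [0.003,-0.001,-0.002],
  ],
)

```text
clock: 3.7
position: [536.8, 286.8, 152.5]
ee_rot: [-0.638, 0.739, -0.164, 0.141]
contact_force: [-0.5, -0.5, 0.2]
gripper_width: 49.8
grasp_force: 0.0
```

move_arm(
  fingers=[25,8,0,0,0,0],
  travel=[
    [0,0,0],
    [0,0,0],
    [0,0,0],
    [0,0,0],
    [0,0,0],
    [0,0,0],
  ],
  dr=[
    [0,0,0],
    [0,0,0],
    [0,0,0],
    [0,0,0],
    [0,0,0],
    [0,0,0],
  ],
)

```text
clock: 4.3
position: [538.3, 289.5, 155.3]
ee_rot: [-0.637, 0.739, -0.165, 0.143]
contact_force: [4.8, -1.7, 1.9]
gripper_width: 11.5
grasp_force: 58.0
```

```bash
python3 - <<'E'
from h import *
s=arm.read_state();print(s["position"],s["contact_force"],s["gripper_width"],s["grasp_force"])
M,ax,rx=rackR(-8.3);goal(np.array([522.45,291.57,184.5])-35*ax,M)
E
```

```text
[538.33381958 289.4908951  155.33893   ] [ 4.80610569 -1.71260701  1.89670023] 11.534833843884384 57.99750566482544
travel [0.2 2.2 1.8] dr [-0.0038  0.0009 -0.0028]
```

move_arm(
  fingers=[0,0,0,0,0,0,0,0,0],
  travel=[
    [0,0,-8],
    [0,0,-20],
    [0,0,-35],
    [0,0,-50],
    [0,0,-65],
    [0,0,-85],
    [0,0,-105],
    [0,0,-125],
    [0,0,-125],
  ],
  dr=[
    [0,0,0],
    [0,0,0],
    [0,0,0],
    [0,0,0],
    [0,0,0],
    [0,0,0],
    [0,0,0],
    [0,0,0],
    [0,0,0],
  ],
)

```text
clock: 5.2
position: [484.3, 298.4, 269.1]
ee_rot: [-0.639, 0.738, -0.163, 0.145]
contact_force: [0.2, 0.4, -1.0]
gripper_width: 11.5
grasp_force: 58.5
```

```bash
python3 - <<'E'
from h import *
s=arm.read_state();print(s["position"],s["contact_force"],s["gripper_width"],s["grasp_force"],s["joints"])
M,ax,rx=rackR(16.4,0)
goal([499,35.5,300],M)
E
```

```text
[484.34094017 298.40873597 269.14272276] [ 0.16350243  0.39603283 -0.98778616] 11.535167499699096 58.54307770729065 [ 0.98877612  0.14432236 -0.53739981  0.57840863 -0.77523321 -1.52916155]
travel [258.  -60.8  -7.2] dr [-0.4335 -0.0887 -0.4236]
```

move_arm(
  fingers=[0,0,0,0,0,0,0,0,0,0],
  travel=[
    [10,0,-15],
    [40,-5,-20],
    [80,-15,-20],
    [120,-25,-15],
    [160,-35,-10],
    [200,-45,-8],
    [230,-55,-7],
    [250,-61,-7],
    [258,-61,-7],
    [258,-61,-7],
  ],
  dr=[
    [-0.03,-0.01,-0.03],
    [-0.09,-0.02,-0.09],
    [-0.16,-0.03,-0.16],
    [-0.23,-0.05,-0.22],
    [-0.29,-0.06,-0.29],
    [-0.36,-0.07,-0.35],
    [-0.43,-0.09,-0.42],
    [-0.434,-0.089,-0.424],
    [-0.434,-0.089,-0.424],
    [-0.434,-0.089,-0.424],
  ],
)

```text
clock: 6.2
position: [498.4, 33.1, 297.2]
ee_rot: [0.8, -0.601, -0.001, 0.004]
contact_force: [-0.3, 0.3, -1.2]
gripper_width: 11.0
grasp_force: 58.7
```

```bash
python3 - <<'E'
from h import *
arm.get_image("top");arm.get_image("top")
s=arm.read_state();print(s["position"],s["gripper_width"],s["contact_force"])
M,ax,rx=rackR(16.4,0);goal([499,35.5,300],M)
def big(n,u,v,w,h,W):
    cm=arm.camera_model(n);t=cv2.cvtColor(arm.get_image(n),cv2.COLOR_RGB2BGR)[v:v+h,u:u+w];k=W/w
    np.savez(f"cm_{n}.npz",K=cm["intrinsics"],P=cm["pose"])
    t=cv2.resize(t,(W,int(h*k)),interpolation=cv2.INTER_CUBIC);t=cv2.convertScaleAbs(t,alpha=1.4)
    for i in range(0,w,20): cv2.putText(t,str(u+i),(int(i*k),8),0,.3,(0,255,255),1)
    for i in range(20,h,20): cv2.putText(t,str(v+i),(0,int(i*k)+3),0,.3,(0,255,255),1)
    return t
a=big("wrist",140,60,240,360,400);b=big("scene",240,80,140,210,400)
cv2.imwrite("pics/hold.png",np.hstack([a,b]))
E
```

```text
[498.52276717  34.41163952 297.66500443] 11.275607808267571 [ 0.12141693  0.30598424 -2.01262384]
travel [-0.9 -0.8 -2.3] dr [ 0.0058 -0.0036 -0.0013]
```

View pics/hold.png

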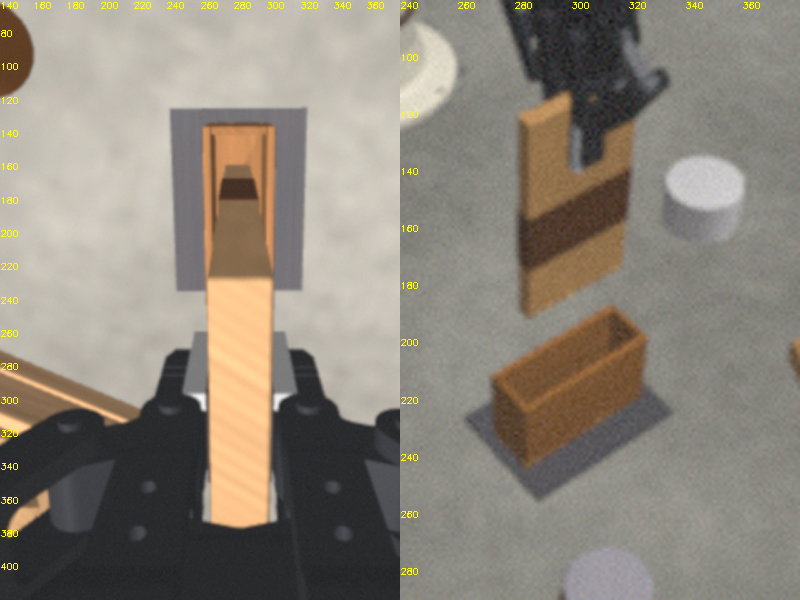

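Wrist view: the bar is centred in u with the caddy (caddy near end rim at u≈262–304, v≈135; bar foot centre u≈283). The scene view shows the bar upright above the caddy. Next: check the caddy's position numerically.

```bash
python3 - <<'E'
from h import *
z=np.load("cm_wrist.npz");W=dict(intrinsics=z["K"],pose=z["P"])
M,ax,rx=rackR(16.4,0);ry=np.cross([0,0,1],rx)
for p,h in(((204,125),80),((273,125),80),((170,109),2),((307,108),2)):
    q=atz(W,140+p[0]*.6,60+p[1]*.6,h)
    d=q-[500.2,36,0];print(np.round([*q,d@rx,d@ry],1))
s=arm.read_state();p=s["position"];foot=p-135*ax
print("foot -y end proj",[(proj(W,foot-42.5*ry+a*rx)-[140,60])/.6 for a in(-6,6)], "seen (222,165),(258,165)~")
goal([*p[:2],200],M);goal([*p[:2],140],M)
E
```

```text
[534.9 -15.3  80.   18.8 -59. ]
[495.3 -26.9  80.  -22.5 -58.9]
[565.2 -15.6   2.   47.8 -67.8]
[469.5 -44.2   2.  -52.1 -68.3]
foot -y end proj [array([252.28588225, 166.67701364]), array([226.3144855 , 166.75068447])] seen (222,165),(258,165)~
travel [-0.4 -0.5 98.1] dr [ 0.0052 -0.0037  0.    ]
travel [ -0.6  -0.8 158.1] dr [ 0.0052 -0.0037  0.    ]
```

move_arm(
  fingers=[0,0,0,0,0,0,0,0,0,0],
  travel=[
    [-1,1,20],
    [-2,1,50],
    [-2,1,75],
    [-2,1,95],
    [-2,1,110],
    [-2,1,122],
    [-2,1,132],
    [-2,1,140],
    [-2,1,146],
    [-2,1,146],
  ],
  dr=[
    [0.005,-0.004,0],
    [0.005,-0.004,0],
    [0.005,-0.004,0],
    [0.005,-0.004,0],
    [0.005,-0.004,0],
    [0.005,-0.004,0],
    [0.005,-0.004,0],
    [0.005,-0.004,0],
    [0.005,-0.004,0],
    [0.005,-0.004,0],
  ],
)

```text
clock: 7.4
position: [496.6, 35.0, 151.7]
ee_rot: [0.8, -0.6, -0.0, 0.001]
contact_force: [-0.8, -0.1, -0.9]
gripper_width: 11.2
grasp_force: 58.6
```

move_arm(
  fingers=[0,0,0,0],
  travel=[
    [0,0,2],
    [0,0,4],
    [0,0,5],
    [0,0,5],
  ],
  dr=[
    [0,0,0],
    [0,0,0],
    [0,0,0],
    [0,0,0],
  ],
)

```text
clock: 7.8
position: [497.0, 34.9, 147.4]
ee_rot: [0.8, -0.6, -0.0, -0.0]
contact_force: [0.8, 0.0, -0.8]
gripper_width: 11.3
grasp_force: 58.6
```

move_arm(
  fingers=[0,0,0,0,0],
  travel=[
    [0,0,1.5],
    [0,0,3],
    [0,0,4],
    [0,0,4],
    [0,0,4],
  ],
  dr=[
    [0,0,0],
    [0,0,0],
    [0,0,0],
    [0,0,0],
    [0,0,0],
  ],
)

```text
clock: 8.3
position: [497.5, 34.8, 144.6]
ee_rot: [0.801, -0.599, 0.001, -0.0]
contact_force: [-1.1, -0.5, 5.9]
gripper_width: 11.0
grasp_force: 59.9
```

Foot contact at TCP z≈144.6 (expected ≈142). Releasing.

move_arm(
  fingers=[0,15,20,30,40,50,50,50],
  travel=[
    [0,0,0],
    [0,0,0],
    [0,0,0],
    [0,0,0],
    [0,0,0],
    [0,0,0],
    [0,0,0],
    [0,0,0],
  ],
  dr=[
    [0,0,0],
    [0,0,0],
    [0,0,0],
    [0,0,0],
    [0,0,0],
    [0,0,0],
    [0,0,0],
    [0,0,0],
  ],
)

```text
clock: 9.1
position: [497.0, 35.0, 143.3]
ee_rot: [0.8, -0.6, -0.0, -0.0]
contact_force: [-0.2, -1.5, -0.2]
gripper_width: 50.2
grasp_force: 0.0
```

move_arm(
  fingers=[50,50,50,50,50,50,50,50,50,50],
  travel=[
    [0,0,-10],
    [0,0,-25],
    [0,0,-50],
    [0,0,-80],
    [0,0,-110],
    [0,0,-140],
    [0,0,-170],
    [0,0,-200],
    [0,0,-220],
    [0,0,-220],
  ],
  dr=[
    [0,0,0],
    [0,0,0],
    [0,0,0],
    [0,0,0],
    [0,0,0],
    [0,0,0],
    [0,0,0],
    [0,0,0],
    [0,0,0],
    [0,0,0],
  ],
)

```text
clock: 10.1
position: [498.1, 35.0, 367.5]
ee_rot: [0.8, -0.599, 0.002, -0.003]
contact_force: [0.5, 0.0, -0.2]
gripper_width: 50.0
grasp_force: 0.0
```

```bash
python3 - <<'E'
from h import *
s=arm.read_state();print(s["position"],s["joints"],R.from_quat(s["ee_rot"]).as_matrix().round(2))
E
```

```text
[498.06711696  34.97472667 367.5292768 ] [ 3.96495637e-01  9.90212940e-02 -8.30566461e-02  1.04519008e-03
 -1.38072401e+00 -1.11652306e-01] [[ 0.28 -0.96  0.01]
 [-0.96 -0.28  0.  ]
 [ 0.   -0.01 -1.  ]]
```

```bash
cat >> h.py <<'E'
def bellR(A,tilt=40,yaw=-139):
    t=np.radians(tilt);y=np.radians(yaw);rx=np.array([np.cos(y),np.sin(y),0]);k=np.array([0,0,1.])
    Z=np.sin(t)*rx-np.cos(t)*k;N=np.cos(t)*rx+np.sin(t)*k
    X={'A':-N,'B':N,'C':np.cross(N,Z),'D':-np.cross(N,Z)}[A]
    return np.array([X,np.cross(Z,X),Z]).T,rx
E
python3 - <<'E'
from h import *
J=[([-1.0884,.38555,.00662,-.0005,-1.194,-.25857],[-.11158,.99375,.00108,-.000166]),([.9244,.0739,-.60975,.568,-.7548,-1.4637],[-.638,.739,-.163,.14]),([.9888,.1443,-.5374,.5784,-.7752,-1.5292],[-.639,.738,-.163,.145]),([.3965,.099,-.083,.001,-1.3807,-.1117],[.8,-.599,.002,-.003])]
E=lambda a,x:R.from_euler(a,x)
best=None
for s4 in(1,-1):
  for s6 in(1,-1):
    F=lambda q:E('z',q[0])*E('y',q[1]-q[2])*E('x',s4*q[3])*E('y',-q[4])*E('x',s6*q[5])
    C=[F(q).inv()*R.from_quat(r) for q,r in J];e=max((C[0].inv()*c).magnitude() for c in C);print(s4,s6,e)
    if best is None or e<best[0]:best=(e,s4,s6,C[0])
e,s4,s6,C=best
s=arm.read_state()
for a in(-.12,):
  for n in 'ABCD':
    M,rx=bellR(n);G=R.from_matrix(M)*C.inv()
    L=(E('z',a)*E('y',.25)).inv()*G
    x=L.as_euler('XYX')  # rotations about x,y',x''
    for v in (x,np.array([x[0]+np.pi,-x[1],x[2]+np.pi])):
        w=(v+np.pi)%(2*np.pi)-np.pi;print(n,"q4,q5,q6",np.round([s4*w[0],-w[1],s6*w[2]],2))
E
```

```text
1 1 1.801969284134875
1 -1 1.1582100242608477
-1 1 2.540505226219597
-1 -1 0.0011382120336917334
A q4,q5,q6 [ 0.51 -1.8   2.4 ]
A q4,q5,q6 [-2.63  1.8  -0.74]
B q4,q5,q6 [ 0.51 -1.8  -0.74]
B q4,q5,q6 [-2.63  1.8   2.4 ]
C q4,q5,q6 [ 0.51 -1.8   0.83]
C q4,q5,q6 [-2.63  1.8  -2.31]
D q4,q5,q6 [ 0.51 -1.8  -2.31]
D q4,q5,q6 [-2.63  1.8   0.83]
```

```bash
cat >> h.py <<'E'
E_=lambda a,x:R.from_euler(a,x)
J=[([-1.08840812,.385548535,.00662,-.000509,-1.194,-.25857],[138.603,-608.875,248.923]),([-.20577,-.023968,-.277592,.0000528,-1.315684,-1.1414],[354.195,-237.188,340.511]),
([.92435566,.07389354,-.60975368,.56798774,-.75481318,-1.46369977],[478.0065,239.0985,270.8925]),([.98877612,.14432236,-.53739981,.57840863,-.77523321,-1.52916155],[484.341,298.4087,269.1427]),([.396495637,.099021294,-.0830566461,.00104519,-1.380724,-.11165],[498.067,34.975,367.529])]
C_=(E_('z',J[0][0][0])*E_('y',J[0][0][1]-J[0][0][2])*E_('x',-J[0][0][3])*E_('y',-J[0][0][4])*E_('x',-J[0][0][5])).inv()*R.from_quat([-.111582619,.99375456,.00107961671,-.000165639])
def blocks(q):
    Z=E_('z',q[0]);F=Z*E_('y',q[1]-q[2]);W=F*E_('x',-q[3]);T=W*E_('y',-q[4]);e=np.eye(3)
    U=Z*E_('y',q[1])
    return np.array([Z.apply(e[0]),Z.apply(e[1]),e[2],U.apply(e[2]),F.apply(e[0]),F.apply(e[2]),T.apply(e[0])]).T,T*E_('x',-q[5])*C_
def fitfk():
    A=np.vstack([blocks(q)[0] for q,_ in J]);b=np.hstack([p for _,p in J]);w=np.linalg.lstsq(A,b,rcond=1e-4)[0];return w,(A@w-b).reshape(-1,3)
E
python3 - <<'E'
from h import *
from scipy.optimize import least_squares
w,r=fitfk();print(np.round(w,1),np.abs(r).max())
lo=np.array([-1.1,-1.21,-1.07,-3.16,-2.99,-3.1]);hi=np.array([1.5,2.06,1.41,2.05,-.16,3.1])
def ik(p,M,q0):
    f=lambda q:np.r_[blocks(q)[0]@w-p,200*(blocks(q)[1].inv()*R.from_matrix(M)).as_rotvec()]
    return least_squares(f,q0,bounds=(lo,hi))
M,rx=bellR('A');tip=np.array([628,-265.5,74])
for st in(150,60,0,-8):
    s=ik(tip-(19+st)*M[:,2],M,[.1,.6,.3,.5,-1.8,2.4]);q=s.x;B=blocks(q)[0]
    el=B[:,:4]@w[:4];wr=B[:,:6]@w[:6];print(st,np.round(q,2),s.cost,"elbow",el.round(),"wrist",wr.round())
E
```

```text
[ 192.7 -158.1   21.8  536.7  211.3   58.3  222.1] 24.14334190084969
150 [ 0.07  0.83  0.52  0.41 -1.83  2.2 ] 2.4547440847973055e-27 elbow [ 599. -116.  383.] wrist [ 818. -101.  374.]
60 [ 0.03  0.79  0.07  0.43 -1.44  2.07] 1.5510134848246142e-23 elbow [ 577. -144.  400.] wrist [ 774. -139.  305.]
0 [-0.01  0.8  -0.16  0.47 -1.22  1.99] 5.324379701934287e-27 elbow [ 575. -163.  397.] wrist [ 745. -164.  259.]
-8 [-0.01  0.8  -0.18  0.48 -1.19  1.98] 1.1359720294699011e-26 elbow [ 575. -165.  396.] wrist [ 741. -167.  253.]
```

```bash
python3 - <<'E'
import re
s=open('h.py').read()
s=s.replace("F.apply(e[2]),T.apply(e[0])]).T","F.apply(e[2]),T.apply(e[0]),W.apply(e[1]),T.apply(e[2])]).T")
open('h.py','w').write(s)
E
cat > ikc.py <<'E'
from h import *
from scipy.optimize import least_squares
w,r=fitfk();print(np.round(w,1),np.abs(r).max())
lo=np.array([-1.1,-1.21,-1.07,-3.16,-2.99,-3.1]);hi=np.array([1.5,2.06,1.41,2.05,-.16,3.1])
def ik(p,M,q0):
    f=lambda q:np.r_[blocks(q)[0]@w-p,200*(blocks(q)[1].inv()*R.from_matrix(M)).as_rotvec()]
    return least_squares(f,q0,bounds=(lo,hi))
if __name__=="__main__":
  M,rx=bellR('A');tip=np.array([628,-265.5,74])
  for st in(150,60,0,-8):
    s=ik(tip-(19+st)*M[:,2],M,[.1,.6,.3,.5,-1.8,2.4]);q=s.x;B=blocks(q)[0]
    el=B[:,:4]@w[:4];wr=B[:,:6]@w[:6];print(st,np.round(q,2),round(s.cost,3),"elbow",el.round(),"wrist",wr.round(),"tcp-z",(B@w-w[6]*B[:,6]).round())
E
python3 ikc.py
```

```text
[   0.    -0.   160.6  564.9  421.8    0.   279.  -159.8    0. ] 0.00045592782433345747
150 [ 0.08  0.85  0.43  0.39 -1.73  2.15] 0.0 elbow [424.  36. 532.] wrist [808.  68. 361.] tcp-z [845. -77. 417.]
60 [ 0.04  0.83  0.21  0.41 -1.53  2.1 ] 0.0 elbow [416.  17. 542.] wrist [758.  30. 296.] tcp-z [ 802. -115.  348.]
0 [ 0.01  0.83  0.08  0.44 -1.4   2.07] 0.0 elbow [417.   3. 541.] wrist [725.   5. 253.] tcp-z [ 773. -140.  302.]
-8 [ 0.    0.83  0.06  0.44 -1.39  2.07] 0.0 elbow [418.   1. 541.] wrist [721.   1. 247.] tcp-z [ 769. -143.  296.]
```

```bash
python3 - <<'E'
from ikc import *
tip=np.array([628,-265.5,74])
s=arm.read_state();R0=R.from_quat(s["ee_rot"])
A,_=bellR('A');Cm,_=bellR('C')
p=tip-169*A[:,2]+[0,0,60];print(p, ik(p,Cm,[.1,.8,.4,.4,-1.7,.6]).x.round(2),ik(p,A,[.1,.8,.4,.4,-1.7,2.1]).x.round(2))
goal(p,Cm)
print("C->A",(R.from_matrix(Cm).inv()*R.from_matrix(A)).as_rotvec())
E
```

```text
[   0.    -0.   160.6  564.9  421.8    0.   279.  -159.8    0. ] 0.00045592782433345747
[ 709.98493644 -194.23158206  263.46151089] [ 0.08  0.82  0.52  0.4  -1.84  0.62] [ 0.08  0.82  0.52  0.4  -1.84  2.19]
travel [ 279.5 -138.1  105.2] dr [-0.695   0.1485 -0.4137]
C->A [ 0.00000000e+00 -6.16573867e-17 -1.57079633e+00]
```

move_arm(
  fingers=[40,20,0,0,0,0,0,0,0,0],
  travel=[
    [35,-17,0],
    [70,-35,0],
    [105,-52,10],
    [140,-69,30],
    [175,-86,50],
    [210,-103,75],
    [245,-120,95],
    [280,-138,105],
    [280,-138,105],
    [280,-138,105],
  ],
  dr=[
    [-0.09,0.02,-0.05],
    [-0.17,0.04,-0.1],
    [-0.26,0.06,-0.16],
    [-0.35,0.07,-0.21],
    [-0.43,0.09,-0.26],
    [-0.52,0.11,-0.31],
    [-0.61,0.13,-0.36],
    [-0.695,0.15,-0.41],
    [-0.695,0.15,-0.414],
    [-0.695,0.15,-0.414],
  ],
)

```text
clock: 11.1
position: [707.9, -195.4, 253.4]
ee_rot: [0.853, -0.388, -0.148, 0.315]
contact_force: [-0.3, 0.3, 2.4]
gripper_width: -0.0
grasp_force: 0.0
```

move_arm(
  fingers=[0,0,0,0,0,0,0,0,0,0],
  travel=[
    [0,0,0],
    [0,0,0],
    [0,0,0],
    [0,0,0],
    [0,0,0],
    [0,0,0],
    [0,0,0],
    [0,0,0],
    [0,0,0],
    [0,0,0],
  ],
  dr=[
    [0,0,-0.14],
    [0,0,-0.28],
    [0,0,-0.42],
    [0,0,-0.56],
    [0,0,-0.7],
    [0,0,-0.84],
    [0,0,-0.98],
    [0,0,-1.12],
    [0,0,-1.26],
    [0,0,-1.4],
  ],
)

```text
clock: 12.1
position: [707.5, -194.1, 263.3]
ee_rot: [0.904, 0.256, -0.31, 0.147]
contact_force: [-0.4, 0.1, 0.5]
gripper_width: 0.2
grasp_force: 0.0
```

```bash
python3 - <<'E'
from ikc import *
s=arm.read_state();print(s["position"],s["joints"].round(2))
tip=np.array([628,-265.5,74]);A,_=bellR('A')
goal(tip-169*A[:,2],A)
E
```

```text
[   0.    -0.   160.6  564.9  421.8    0.   279.  -159.8    0. ] 0.00045592782433345747
[ 707.51100365 -194.11178822  263.32070124] [ 0.08  0.82  0.51  0.41 -1.83  2.03]
travel [39.6 -5.  44.6] dr [ 0.0026  0.0013 -0.1653]
```

move_arm(
  fingers=[0,0,0,0,0],
  travel=[
    [20,-2,22],
    [40,-5,45],
    [40,-5,45],
    [40,-5,45],
    [40,-5,45],
  ],
  dr=[
    [0,0,-0.08],
    [0,0,-0.165],
    [0,0,-0.165],
    [0,0,-0.165],
    [0,0,-0.165],
  ],
)

```text
clock: 12.6
position: [711.1, -195.1, 202.0]
ee_rot: [0.881, 0.326, -0.321, 0.123]
contact_force: [0.2, 0.9, -0.3]
gripper_width: 0.1
grasp_force: 0.0
```

```bash
python3 - <<'E'
from h import *
s=arm.read_state();print(s["position"],s["contact_force"])
tip=np.array([628,-265.5,74]);A,rx=bellR('A');goal(tip-169*A[:,2],A)
cm=arm.camera_model("wrist");im=arm.get_image("wrist");np.savez("cm_w3.npz",K=cm["intrinsics"],P=cm["pose"])
b=cv2.convertScaleAbs(cv2.cvtColor(im,cv2.COLOR_RGB2BGR),alpha=1.3);k=800/560
b=cv2.resize(b,(800,600),interpolation=cv2.INTER_CUBIC)
for i in range(0,560,20): cv2.putText(b,str(i),(int(i*k),8),0,.3,(0,0,255),1)
for i in range(20,420,20): cv2.putText(b,str(i),(0,int(i*k)+3),0,.3,(0,0,255),1)
cv2.imwrite("pics/bell.png",b);print("bell top pred*k",proj(cm,tip)*k,"edge pred",proj(cm,[565.9,-168.9,180])*k,proj(cm,[720.7,-347.1,180])*k,"axis tip",proj(cm,s["position"]+19*A[:,2])*k)
cv2.imwrite("pics/top3.png",cv2.resize(arm.get_image("top")[:,:,::-1],(800,600)))
E
```

```text
[ 711.05795711 -195.14115561  202.0308764 ] [ 0.18006897  0.86752835 -0.29352176]
travel [-1.1 -1.4 -1. ] dr [ 0.0023  0.0032 -0.0073]
bell top pred*k [401.959257   291.95854345] edge pred [166.01413486 452.43772929] [657.13406579 448.1761387 ] axis tip [404.57562614 397.63494702]
```

View pics/bell.png

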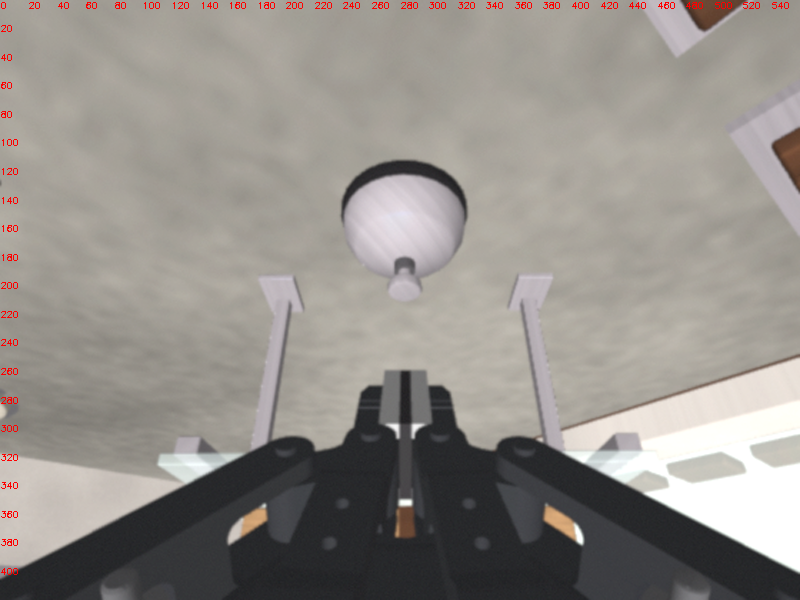

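The bell view shows the plunger disc at 800-scale (404,289) against a predicted (402,292), so it agrees within about 2 mm. Glass, posts and gripper are clear.

```bash
cat > b.py <<'E'
from h import *
z=np.load("cm_w3.npz");W=dict(intrinsics=z["K"],pose=z["P"]);k=800/560
q=atz(W,404/k,289/k,74);t,e=tri([(W,404/k,289/k),(arm.camera_model("scene"),174.25,302)]);print(q,t,e)
b=.5*(q+np.array([626,-265.1,74]));A,rx=bellR('A')
print("target",b)
c=b-5*rx
for h in(60,12,0,-9):
    print(h,end=' ');
    if h==60: goal(c-60*A[:,2]+[0,0,12]-11*A[:,0]-19*A[:,2],A)
    else: goal(c+[0,0,h]-11*A[:,0]-19*A[:,2],A)
print("down in tool",A.T@[0,0,-1])
E
python3 b.py
```

```text
[ 631.23055505 -264.43137701   74.        ] [ 626.64094054 -266.17163555   71.73673074] [np.float64(1.918183620609407), np.float64(1.9181836206093537)]
target [ 628.61527753 -264.7656885    74.        ]
60 travel [-15.6  -1.5  75.1] dr [ 0.0012  0.0039 -0.0064]
12 travel [-15.3  -1.6 135.1] dr [ 0.0012  0.0039 -0.0064]
0 travel [ -7.6  -1.7 144.3] dr [ 0.0012  0.0039 -0.0064]
-9 travel [ -1.8  -1.7 151.2] dr [ 0.0012  0.0039 -0.0064]
down in tool [6.42787610e-01 2.77555756e-17 7.66044443e-01]
```

move_arm(
  fingers=[0,0,0,0,0,0,0,0],
  travel=[
    [-15,-1.5,25],
    [-15,-1.5,55],
    [-15,-1.5,80],
    [-15,-1.5,100],
    [-15,-1.5,118],
    [-15,-1.5,130],
    [-15,-1.5,135],
    [-15,-1.5,135],
  ],
  dr=[
    [0,0,0],
    [0.001,0.004,-0.006],
    [0.001,0.004,-0.006],
    [0.001,0.004,-0.006],
    [0.001,0.004,-0.006],
    [0.001,0.004,-0.006],
    [0.001,0.004,-0.006],
    [0.001,0.004,-0.006],
  ],
)

```text
clock: 13.5
position: [634.6, -259.2, 105.1]
ee_rot: [0.879, 0.329, -0.322, 0.119]
contact_force: [0.9, 0.8, -0.1]
gripper_width: -0.2
grasp_force: 0.0
```

```bash
python3 - <<'E'
from h import *
exec(open("b.py").read())
s=arm.read_state();print(s["position"],s["contact_force"])
def cr(n,u,v,w,h,kk): return cv2.convertScaleAbs(cv2.resize(cv2.cvtColor(arm.get_image(n),cv2.COLOR_RGB2BGR)[v:v+h,u:u+w],(400,500),interpolation=cv2.INTER_CUBIC),alpha=1.4)
cv2.imwrite("pics/press.png",np.hstack([cr("wrist",200,200,160,200,0),cr("scene",110,220,120,150,0)]))
E
```

```text
[ 631.23055505 -264.43137701   74.        ] [ 626.64094054 -266.17163555   71.73673074] [np.float64(1.918183620609407), np.float64(1.9181836206093537)]
target [ 628.61527753 -264.7656885    74.        ]
60 travel [ -1.4   0.2 -62.3] dr [-0.0024  0.0034  0.0018]
12 travel [-1.2  0.3 -2.3] dr [-0.0024  0.0034  0.0018]
0 travel [6.6 0.3 6.8] dr [-0.0024  0.0034  0.0018]
-9 travel [12.4  0.4 13.7] dr [-0.0024  0.0034  0.0018]
down in tool [6.42787610e-01 2.77555756e-17 7.66044443e-01]
[ 634.58949404 -259.15104218  105.07971849] [ 0.93549507  0.7721846  -0.07644093]
```

View pics/press.png

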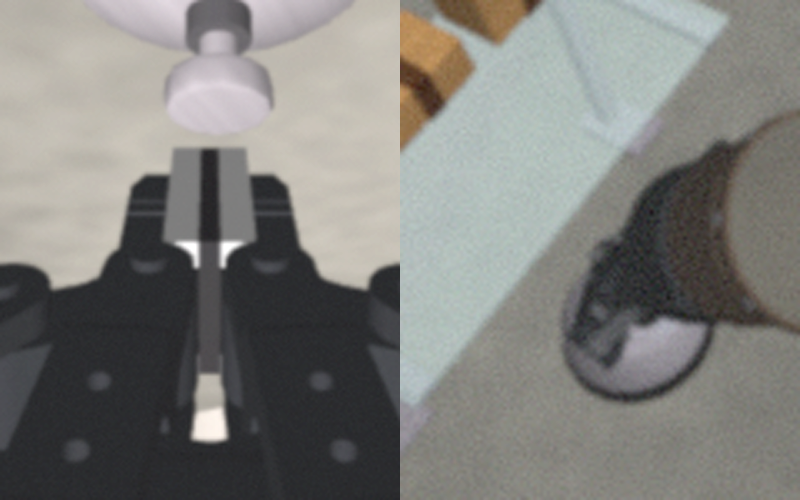

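Fingertips sit just above the disc, about 2 mm off-centre laterally. Pressing straight down.

move_arm(
  fingers=[0,0,0,0,0,0],
  travel=[
    [2,0,2.5],
    [4,0,5],
    [6,0,7],
    [8,0,9],
    [9.5,0,11],
    [9.5,0,11],
  ],
  dr=[
    [0,0,0],
    [0,0,0],
    [0,0,0],
    [0,0,0],
    [0,0,0],
    [0,0,0],
  ],
)

```text
clock: 14.2
position: [634.8, -258.7, 90.5]
ee_rot: [0.879, 0.33, -0.323, 0.119]
contact_force: [-0.4, 1.7, 2.4]
gripper_width: 0.1
grasp_force: 1.5
```

move_arm(
  fingers=[0,0,0,0],
  travel=[
    [1.3,0,1.5],
    [2.6,0,3],
    [2.6,0,3],
    [2.6,0,3],
  ],
  dr=[
    [0,0,0],
    [0,0,0],
    [0,0,0],
    [0,0,0],
  ],
)

```text
clock: 14.6
position: [634.8, -258.7, 86.7]
ee_rot: [0.879, 0.329, -0.322, 0.119]
contact_force: [0.3, 1.8, 4.1]
gripper_width: 0.2
grasp_force: 2.2
```

move_arm(
  fingers=[0,0,0,0],
  travel=[
    [1.3,0,1.5],
    [1.9,0,2.3],
    [1.9,0,2.3],
    [1.9,0,2.3],
  ],
  dr=[
    [0,0,0],
    [0,0,0],
    [0,0,0],
    [0,0,0],
  ],
)

```text
clock: 15.0
position: [634.8, -258.8, 85.3]
ee_rot: [0.879, 0.329, -0.323, 0.12]
contact_force: [-1.1, 3.2, 9.7]
gripper_width: -0.1
grasp_force: 4.6
```

move_arm(
  fingers=[0,0,0,0],
  travel=[
    [0.7,0,0.8],
    [1.3,0,1.5],
    [1.3,0,1.5],
    [1.3,0,1.5],
  ],
  dr=[
    [0,0,0],
    [0,0,0],
    [0,0,0],
    [0,0,0],
  ],
)

```text
clock: 15.4
position: [634.9, -258.8, 85.2]
ee_rot: [0.879, 0.329, -0.323, 0.12]
contact_force: [-2.1, 4.4, 13.5]
gripper_width: -0.0
grasp_force: 7.0
```

At its stop: the force jumps to 13.5 N with no further travel, and the tip height is about 65 mm. Retreating.

move_arm(
  fingers=[0,0,0,0,0,0,0,0,0,0],
  travel=[
    [-5,0,-6],
    [-10,0,-12],
    [-15,0,-18],
    [-15,0,-35],
    [-15,0,-60],
    [-15,0,-90],
    [-15,0,-120],
    [-15,0,-150],
    [-15,0,-150],
    [-15,0,-150],
  ],
  dr=[
    [0,0,0],
    [0,0,0],
    [0,0,0],
    [0,0,0],
    [0,0,0],
    [0,0,0],
    [0,0,0],
    [0,0,0],
    [0,0,0],
    [0,0,0],
  ],
)

```text
clock: 16.4
position: [699.2, -202.9, 204.6]
ee_rot: [0.879, 0.33, -0.322, 0.118]
contact_force: [0.0, -0.5, -0.0]
gripper_width: -0.0
grasp_force: 0.0
```

```bash
python3 - <<'E'
from h import *
def cr(n,u,v,w,h): return cv2.convertScaleAbs(cv2.resize(cv2.cvtColor(arm.get_image(n),cv2.COLOR_RGB2BGR)[v:v+h,u:u+w],(400,500),interpolation=cv2.INTER_CUBIC),alpha=1.4)
cv2.imwrite("pics/end.png",np.hstack([cr("wrist",180,80,200,250),cr("top",210,160,120,150)]))
s=arm.read_state();print(s["contact_force"],s["position"],abs(s["joint_vel"]).max())
E
```

```text
[-0.6657793   0.39537242  0.5008305 ] [ 698.27620419 -203.49521393  203.83929864] 0.006475474865301315
```

View pics/end.png

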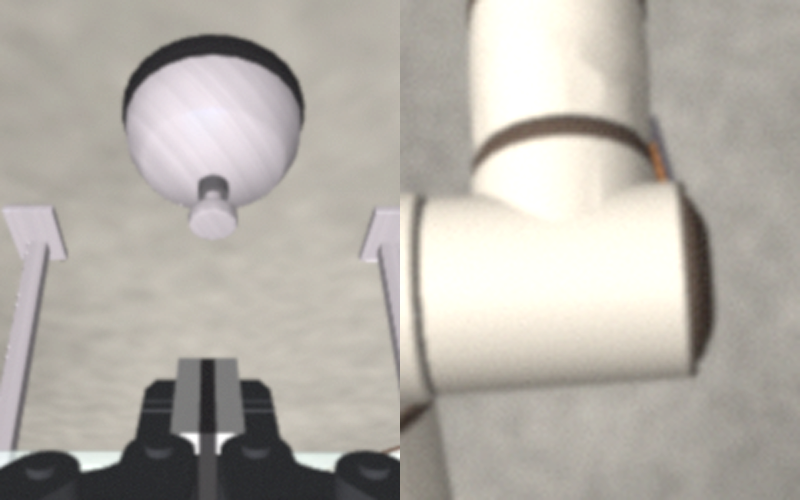

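The plunger is back up (disc at tile (212,220)) and nothing touches it. The last picture is to confirm the bar.

```bash
python3 - <<'E'
from h import *
cv2.imwrite("pics/fin.png",cv2.resize(arm.get_image("scene")[:,:,::-1],(800,600)))
E
```

```text
(no output)
```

View pics/fin.png

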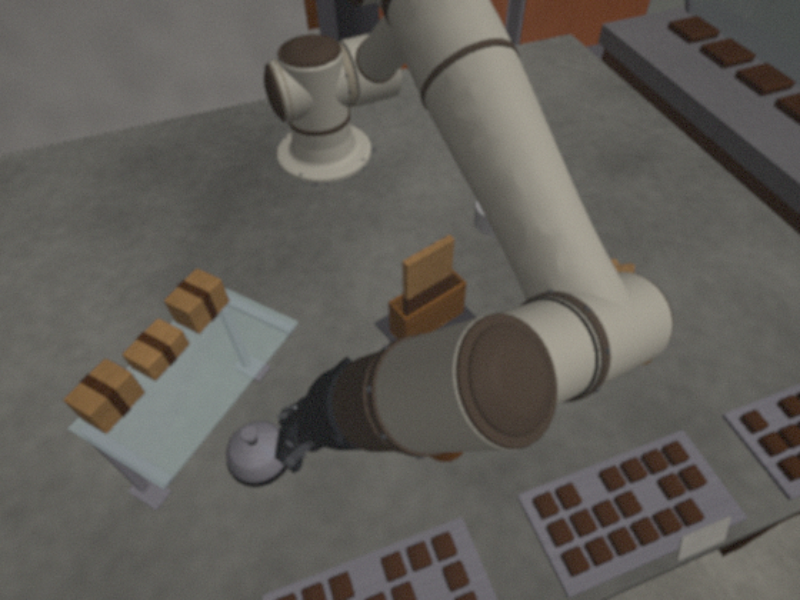

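The bar stands in the caddy (428,275), and the bell is up and clear (250,430).

```bash
python3 -c "
from h import *
print(arm.job_done())"
```

```text
the job is handed in; nothing more can be done
None
```

The tall bar stands released in the caddy, the bell was pressed to its stop and came back up, and the job is handed in at about 16.5 s of the 66 s; no verdict was returned.

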